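# Set a blank against the flip stop

### The job

Flip the red stop flag of the cutting jig fully down into the path. Then slide the wooden blank along the fence up to the flag's adjusting screw and press it home with about 8 N for a second, so that it lies flat, flush with the fence and with the screw's little sprung foot pushed right in. The stop is only lightly clamped and set to length, so do not shift it along its rail; leave the blank there and let go.

Things in the scene. Friction and masses are not known exactly. Their poses are not given: they have to be found in the camera images.
- jig: Cutting jig fixed to the bench: plywood bed 180 (x) x 340 (y) x 18 mm, dark wooden fence along its far side. Origin at bench height under the bed; x to the fence, y along it towards the stop, z up. Bed: top at z = 18 mm, x -100 to +80, y -170 to +170 mm. Fence: face at x = +45 mm, 22 mm thick, top of its rail at z = 66 mm.
- stop_carriage: Steel block on the fence's rail, carrying the flag. Origin on the flag's hinge axis, at x = 50, z = 80 mm in the jig's frame, axes as the jig's; y varies. Friction holds it: it slips along y under over about 13 N. With the flag down, the black sprung foot (travel 4 mm, 0.16 N) of its adjusting screw meets the blank; pressed in, it ends 9 to 39 mm before this origin (-y): hidden, new each run.
- flip_flag (a joint): Red flag's angle, rad: 0 = up, leaning back 0.23 from upright; 1.8 = fully down on its rest. Stays where left (0.15 N m). An arm 10 mm thick (y) reaches 63 mm from the hinge axis, its back (top when down) 6 mm off the axis; an 8 mm thick plate hangs from it, when down 12 to 62 mm before the axis (-x), down to z = 23 mm in the jig's frame. Push it forward and down by its back.
- stock: Plain wooden blank 45 (x) x 110 (y) x 22 mm (z), about 0.25 kg, loose on the jig's waxed bed (friction about 0.25); origin at the centre of its underside, y along its length. It starts short of the fence, a little askew, clear of the flag on its -y side.
Mind the look-alikes: they are no part of the job. Leave any black or green look-alike of the stock alone.

How it is judged:
On the way, in this order (a step that is already met when the one before it is completed fails the run):
1. the flag is fully down (within 0.06 rad) with the blank still short of it (value of joint flip_flag above 1.74 rad and contact force between stock and stop_carriage below 0.5 N), for 0.2 s.
2. the blank is pressed against the stop of the lowered flag with more than 3 N for half a second (value of joint flip_flag above 1.74 rad and contact force between stock and stop_carriage above 3 N), for 0.5 s.
At the end, for the whole second after the job is handed in: The flag is down (within 0.06 rad), the blank lies flat on the bed, flush with the fence (within 2 mm and 0.03 rad), its end still holding the sprung foot of the stop's screw in (within 2 mm of fully in, 0.08 N), at rest, and the stop is where it was on its rail (within 2 mm) (value of joint flip_flag above 1.74 rad and y of stock in the frame of stop_carriage between -0.0965 and -0.0615 m and x of stock in the frame of jig between 0.0205 and 0.0245 m and z of stock in the frame of jig between 0.0165 and 0.0195 m and angle between the y axis of stock and the y axis of jig, either way round below 0.03 rad and angle between stock's own z axis and vertical below 0.03 rad and linear speed of stock below 0.01 m/s and contact force between stock and stop_carriage above 0.08 N); the robot touches nothing.
It fails at once if the stop is shifted along its rail by more than 2 mm (distance of stop_carriage from where it was at the start of the episode above 0.002 m).
It also fails if it takes over 58 s, if anything falls off the work surface, if the arm or the gripper's body presses on something with over 40 N, if the wrist force passes 120 N, or if a joint passes its speed limit or range.

### The arm

A 7-joint arm with a two-finger parallel gripper is mounted at the origin on a cart in front of the work surface, level with it; the furniture and walls round the work are solid. World frame = base frame: x ahead of the robot, y to its left, z up, the work surface at z = 0. Lengths are in m, angles in rad, forces in N, time in s.
With the tool pointing down it reaches from about 0.4 to 0.875 m from the base axis. Payload 19.3 kg.
Tool frame: the origin (TCP) lies between the finger pads; the fingertips stand bot.tcp_to_tips ahead of it and the grasp point (between the pads) is the TCP (bot.tcp_to_tips is the distance from the TCP to the fingertips, in m); z points along the fingers, y is the line along which they close (so a half turn about z gives the same grasp; the last joint's range is limited). The gripper opens to 85 mm and grips with 20 to 120 N. Pads are 22 mm wide; open, the fingers measure 114 mm over their backs; the gripper's body (76 mm by 85 mm) begins 54 mm behind the grasp point. The pads swing forward as they close: fully open they stand 13 mm farther back than shut.
Start: joints at [1.241, 0.521, -0.036, 1.599, 0.021, 1.021, -0.113], TCP at [0.161, -0.604, 0.25] pointing down, gripper open.
Joint ranges: [-2.91, 2.91], [-0.3, 2.13], [-1.5, 1.42], [0.17, 2.43], [-1.26, 4.41], [0.16, 1.93], [-2.52, 2.52]. Speed limits (rad/s): [1.89, 1.89, 2.39, 2.39, 3.01, 3.01, 3.01].

### API

Orientations are given as [roll, pitch, yaw] about the fixed x, y, z axes, in that order (R = Rz(yaw) Ry(pitch) Rx(roll)).
In Python, from workcell import telemetry, grab_frame, bot gives the robot as it stands. The module is installed in compiled form; this text tells all that it offers.
- The arm moves only by the shell command python3 -m crank 'ROWS' [FORCE]. ROWS is text: rows parted by semicolons, each of 7 numbers parted by spaces: the finger opening in m, from 0 to 0.0854, then the shift along the tool's x, y, z in m, then the turn, a rotation vector about the tool's x, y, z in degrees. A call has exactly 8 rows; each row shifts and turns the commanded pose from where the row before left it, along the tool's axes as they then stand; what a row does not reach is not made up. A row lasts 1/12 s, in which the tool goes at most 41.7 mm and 7.16 degrees, less where a joint would pass 70% of its speed; a pose out of reach is approached as far as the arm can. A call with a gripper value outside its range is refused whole. The fingers move at their own pace and stop on an object; FORCE is the grip in N (left out, the last holds). Time passes only in rows, so rows that do not move let the fingers close, or fill a call up. It gives the time, the measured TCP pose, the force, the opening and the grip force at its end, in the units of the state.
- telemetry.observe(): the state, without advancing time (a new reading comes with each control period).
- grab_frame(name): name is "scene" or "top"; returns a dict with "pixels" (400x640x3 uint8, red, green, blue), "depth" (400x640 float32, m along the optical axis (not along the pixel's ray), 0 where there is no reading), "vertical_fov" (degrees; the focal length in pixels is half the picture's height over the tangent of half this angle, whatever the lens; pixels are square), "cx", "cy" (the principal point, pixels), "distortion" ([k1, k2, p1, p2, k3] as OpenCV has them; the pictures are not rectified), "R" (3x3) and "t" (3): a world point X has camera coordinates R X + t. Camera axes: x right, y down, z forward; pixel columns grow to the right and rows downward; lengths in m; the calibration is good to about 2 mm. A picture is of the moment at which its call begins.
- bot.job_done(): hands the job in; it is judged then, once.
The state is a dict: "clock": time; "qpos": joint angles; "qd": joint speeds; "joint_efforts": joint torques, N m; "position": TCP position; "tool_rot": TCP orientation; "force": force on the tool from outside, world axes, zero at the start; "moment": the same for the moment, N m; "grip_width": finger opening in m; "finger_force": force on a finger pad.
Only numpy, scipy, OpenCV 4.12 (cv2) and the standard library are available. Lean on these libraries where they do the work, as an engineer would, in place of code of your own. Each camera call takes 0.05 s, during which the arm holds its last target. There are 200 camera calls.

## Working session

There is one attempt and no reset: what is moved stays moved. The work goes in short steps, Python scripts to look and compute and a shell command to move; the robot and the scene stay as the last step left them, time stands still between calls to the robot, and variables do not carry over. Pictures are saved under pics/ and viewed, at most 10 in all, crops included, and the job is handed in when it is done.

```bash
mkdir -p pics; cat > h.py <<'E'
import numpy as np, cv2
from workcell import telemetry, grab_frame, bot
def K(f):
    h=f["pixels"].shape[0]; F=h/2/np.tan(np.radians(f["vertical_fov"])/2)
    return np.array([[F,0,f["cx"]],[0,F,f["cy"]],[0,0,1]])
def rays(f,uv):
    n=cv2.undistortPoints(np.array(uv,float).reshape(-1,1,2),K(f),np.array(f["distortion"])).reshape(-1,2)
    R=np.array(f["R"]);d=np.c_[n,np.ones(len(n))]@R; return -R.T@np.array(f["t"]),d
def onz(f,uv,z):
    o,d=rays(f,uv); return o+d*((z-o[2])/d[:,2])[:,None]
def bydepth(f,uv):
    o,d=rays(f,uv); u=np.array(uv).astype(int).reshape(-1,2)
    return o+d*f["depth"][u[:,1],u[:,0]][:,None]
def save(f,n): cv2.imwrite("pics/"+n,cv2.cvtColor(f["pixels"],cv2.COLOR_RGB2BGR))
E
python3 - <<'E'
from h import *
s=telemetry.observe(); print(s, bot.tcp_to_tips)
for n in("scene","top"):
    f=grab_frame(n); save(f,n+"0.png"); np.save(n+"0.npy",f,allow_pickle=True); print(n,f["vertical_fov"],-np.array(f["R"]).T@f["t"],np.array(f["R"])[2])
E
```

```text
{'clock': 0.0, 'qpos': array([ 1.24081008,  0.52203513, -0.03631556,  1.60002833,  0.02121598,
        1.02111734, -0.11276852]), 'qd': array([ 0.00036113, -0.00134356, -0.00173997, -0.00127388, -0.00044161,
       -0.00029646,  0.00208799]), 'joint_efforts': array([-2.40041576e-03, -9.27094316e+01,  1.97833791e+00, -3.69928086e+01,
        1.78036827e-02,  8.06509954e-03,  6.22980383e-05]), 'position': array([ 0.16041311, -0.6037159 ,  0.24970543]), 'tool_rot': array([-3.14039467e+00,  1.06880949e-04,  2.59806276e-01]), 'force': array([ 0.14928428, -0.26785747, -0.35947951]), 'moment': array([0.00980884, 0.01483511, 0.01239414]), 'finger_force': 0.0, 'grip_width': 0.08524329549922854} 0.019
scene 43.74395158288277 [-0.17358483  0.46425373  1.14890876] [ 0.50191339 -0.34167333 -0.79457051]
top 50.578645840424365 [ 0.33341826 -0.01379645  1.24653038] [ 0.17155487  0.01641638 -0.98503778]
```

View pics/scene0.png

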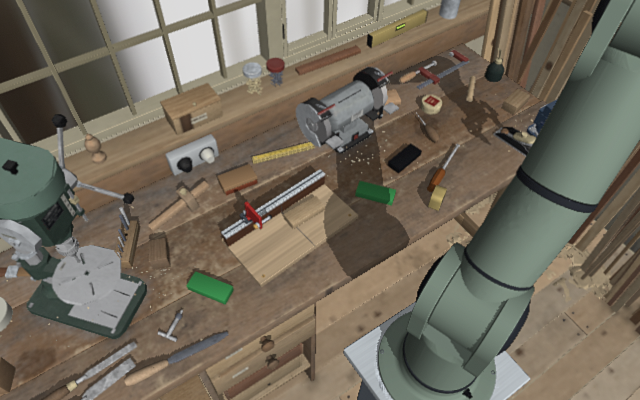

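View pics/top0.png

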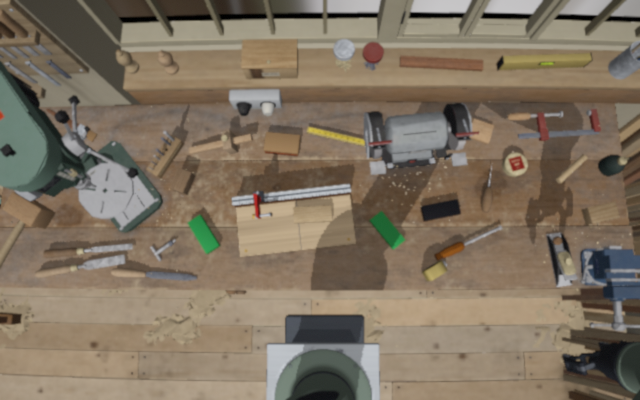

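The jig is at about (295,220) in top and (290,225) in scene, with the red flag at (257,205) top and (253,214) scene. The green blocks at top (204,233) and (387,230), the black one at (440,210) and the wood pieces off the jig at (282,142) are look-alikes. The stock should be the plain blank on the bed near (300,210) top. A crop will check that.

```bash
python3 - <<'E'
from h import *
a=np.load("top0.npy",allow_pickle=True).item();b=np.load("scene0.npy",allow_pickle=True).item()
c=cv2.resize(a["pixels"][175:262,225:365],None,fx=5.6,fy=5.6,interpolation=cv2.INTER_CUBIC)[:300*2]
d=cv2.resize(b["pixels"][160:290,215:365],None,fx=4.6,fy=4.6,interpolation=cv2.INTER_CUBIC)
cv2.imwrite("pics/ct.png",c[:,:,::-1]);cv2.imwrite("pics/cs.png",d[:,:,::-1])
pts=[(237,208),(240,255),(355,245),(351,192),(257,205),(300,212),(234,200)]
print(np.c_[pts,bydepth(a,pts).round(4)]); 
E
```

```text
[[ 2.370e+02  2.080e+02  5.397e-01  2.526e-01  2.080e-02]
 [ 2.400e+02  2.550e+02  4.015e-01  2.393e-01  2.140e-02]
 [ 3.550e+02  2.450e+02  4.317e-01 -9.510e-02 -2.000e-04]
 [ 3.510e+02  1.920e+02  5.907e-01 -8.530e-02  2.000e-04]
 [ 2.570e+02  2.050e+02  5.272e-01  1.729e-01  1.424e-01]
 [ 3.000e+02  2.120e+02  5.242e-01  6.490e-02  3.960e-02]
 [ 2.340e+02  2.000e+02  5.554e-01  2.523e-01  6.520e-02]]
```

View pics/ct.png

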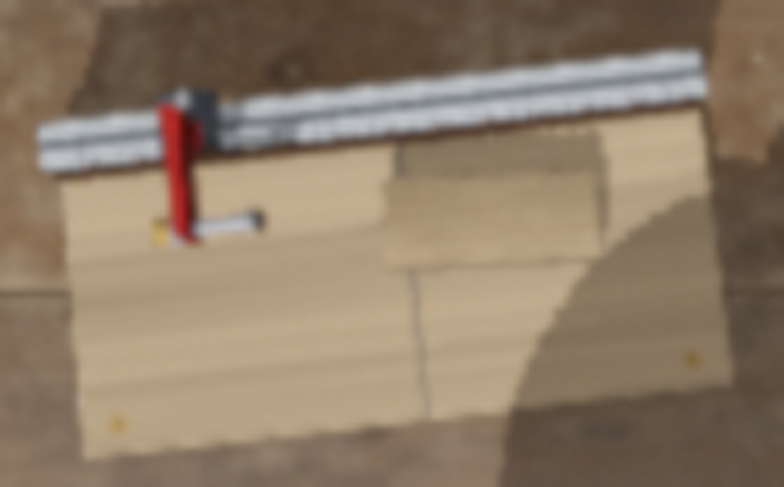

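View pics/cs.png

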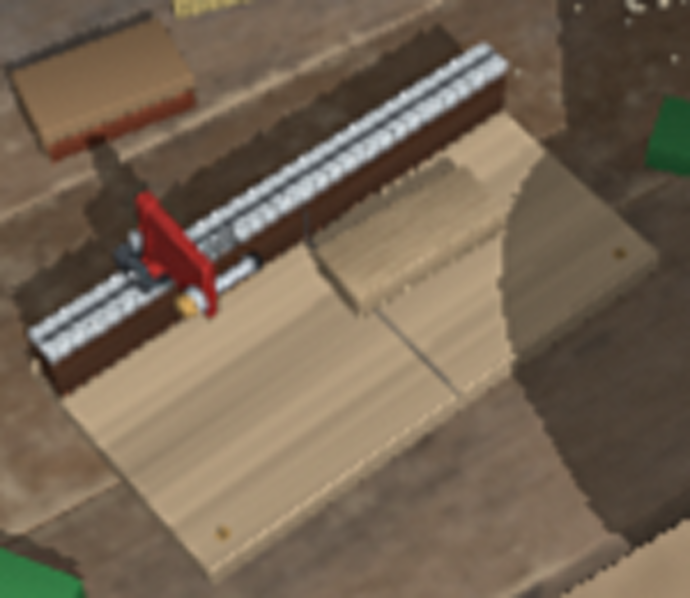

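The crops show:
- The jig bed is plain, with a fence and silver rail on the far side.
- The red flag is up, at about crop (180,170) in top.
- The plain blank is on the bed at crop (395–605, 165–268), which is top pixel (314,214). It matches the description, so I choose it.

The black and green blocks lie off the jig.

```bash
python3 - <<'E'
from h import *
a=np.load("top0.npy",allow_pickle=True).item();b=np.load("scene0.npy",allow_pickle=True).item()
cr=lambda l:np.array(l)/5.6+[225,175]-0.4
bed=onz(a,cr([(85,458),(732,383)]),.018); rail=onz(a,cr([(40,125),(40,172),(705,97),(698,50)]),.066)
print("bed",bed.round(4),"rail",rail.round(4))
cs=lambda l:np.array(l)/4.6+[215,160]-0.4
bs=onz(b,cs([(213,578),(657,252)]),.018); print("bed scene",bs.round(4), np.linalg.norm(bs[0]-bs[1]),np.linalg.norm(bed[0]-bed[1]))
for e in (bed,bs):
    v=e[0]-e[1]; print("yaw",np.arctan2(-v[0],v[1]))
E=(bed+bs)/2; v=rail[0]-rail[3]+rail[1]-rail[2]+2*(E[0]-E[1]); yaw=np.arctan2(-v[0],v[1])
X=np.array([np.cos(yaw),np.sin(yaw)]);Y=np.array([-X[1],X[0]])
m=E.mean(0)[:2]; O1=m+0.1*X; O2=rail.mean(0)[:2]-.056*X; print("yaw",yaw,"O bed",O1,"O rail",O2)
O=(O1+O2)/2; np.savez("jig.npz",O=O,X=X,Y=Y,yaw=yaw)
J=lambda P:np.c_[(P[:,:2]-O)@X,(P[:,:2]-O)@Y,P[:,2]].round(4)
print("rail jig",J(rail),"bed jig",J(E))
for n,f in(("top",a),("scene",b)):
    h=cv2.cvtColor(f["pixels"],cv2.COLOR_RGB2HSV); r=((h[...,0]<6)|(h[...,0]>174))&(h[...,1]>180)&(h[...,2]>90)
    vv,uu=np.nonzero(r); P=J(bydepth(f,np.c_[uu,vv])); k=(abs(P[:,0])<.15)&(abs(P[:,1])<.2)&(P[:,2]>.05); P=P[k]
    print(n,"red",len(P),np.percentile(P,[2,25,50,75,98],axis=0))
    vv,uu=np.mgrid[150:300,200:380].reshape(2,-1); W=bydepth(f,np.c_[uu,vv]); P=J(W)
    k=(P[:,0]>-.06)&(P[:,0]<.04)&(P[:,1]>-.15)&(P[:,1]<.07)&(P[:,2]>.033)&(P[:,2]<.05)
    Q=J(onz(f,np.c_[uu,vv][k],.040))[:,:2]; print(n,"stock",k.sum(),np.median(P[k][:,2]),cv2.minAreaRect((Q*1000).astype(np.float32)))
E
```

```text
bed [[ 0.3977  0.2405  0.018 ]
 [ 0.4361 -0.0949  0.018 ]] rail [[ 0.5643  0.259   0.066 ]
 [ 0.5399  0.2581  0.066 ]
 [ 0.5774 -0.0801  0.066 ]
 [ 0.6019 -0.0769  0.066 ]]
bed scene [[ 0.3922  0.2409  0.018 ]
 [ 0.4349 -0.0952  0.018 ]] 0.33885353842488153 0.3376027341884922
yaw 0.11411969844982447
yaw 0.1263843925725888
yaw 0.11558963146220104 O bed [0.51455274 0.08437276] O rail [0.51522528 0.08357618]
rail jig [[ 0.0692  0.1682  0.066 ]
 [ 0.0449  0.1701  0.066 ]
 [ 0.0432 -0.1702  0.066 ]
 [ 0.0678 -0.1698  0.066 ]] bed jig [[-0.1011  0.1695  0.018 ]
 [-0.0995 -0.1687  0.018 ]]
top red 56 [[-0.00127   0.08632   0.12997 ]
 [ 0.01155   0.0871    0.1373  ]
 [ 0.0257    0.08855   0.1401  ]
 [ 0.037975  0.09035   0.14205 ]
 [ 0.04896   0.09217   0.14547 ]]
top stock 592 0.0402 ((-2.3085994720458984, -55.343719482421875), (108.74676513671875, 45.690391540527344), 86.24827575683594)
scene red 166 [[-0.00954   0.08815   0.0866  ]
 [ 0.0062    0.092275  0.1148  ]
 [ 0.0249    0.0941    0.12925 ]
 [ 0.04065   0.095     0.1396  ]
 [ 0.049     0.09621   0.14441 ]]
scene stock 574 0.0399 ((-5.245601654052734, -52.80788040161133), (111.95526123046875, 50.13458251953125), 86.35372924804688)
```

```bash
python3 -m crank '0 .022 -.0293 0 0 0 4.13;0 .022 -.0293 0 0 0 4.13;0 .022 -.0293 0 0 0 0;0 .022 -.0293 0 0 0 0;0 .022 -.0293 0 0 0 0;0 .022 -.0293 0 0 0 0;0 .022 -.0293 0 0 0 0;0 .022 -.0293 0 0 0 0' 40; python3 -m crank '0 .022 -.0293 0 0 0 0;0 .022 -.0293 0 0 0 0;0 .022 -.0293 0 0 0 0;0 .022 -.0293 0 0 0 0;0 .022 -.0293 0 0 0 0;0 .022 -.0293 0 0 0 0;0 .022 -.0293 0 0 0 0;0 .022 -.0293 0 0 0 0'
cat >> h.py <<'E'
g=np.load("jig.npz"); O,X,Y,yaw=g["O"],g["X"],g["Y"],float(g["yaw"])
def st():
    s=telemetry.observe(); p=np.array(s["position"]); F=np.array(s["force"]); q=p[:2]-O
    print("t %.2f jig tcp x %.1f y %.1f z %.1f mm yaw_err %.2fdeg rot %s F jig %.2f %.2f %.2f grip %.4f tips %.4f"%(s["clock"],1e3*q@X,1e3*q@Y,1e3*p[2],np.degrees(s["tool_rot"][2]-yaw),np.round(s["tool_rot"],4),F[:2]@X,F[:2]@Y,F[2],s["grip_width"],bot.tcp_to_tips))
E
python3 -c "from h import *;st()"
```

```text
clock: 0.77
position: [0.3017, -0.3456, 0.2502]
tool_rot: [-3.142, 0.0, 0.115]
force: [1.3, -0.2, 0.6]
grip_width: -0.0005
finger_force: 0.0
clock: 1.43
position: [0.4495, -0.0924, 0.2503]
tool_rot: [3.142, 0.0, 0.116]
force: [1.4, -1.0, 0.9]
grip_width: 0.0
finger_force: 0.0
t 1.43 jig tcp x -85.3 y -167.7 z 250.3 mm yaw_err -0.00deg rot [3.1416 0.     0.1155] F jig 1.32 -1.12 0.87 grip 0.0000 tips 0.0190
```

```bash
python3 -m crank '0 .025 -.0322 0 0 0 0;0 .025 -.0322 0 0 0 0;0 .025 -.0322 0 0 0 0;0 .025 -.0322 0 0 0 0;0 .025 -.0322 0 0 0 0;0 .025 -.0322 0 0 0 0;0 .025 -.0322 0 0 0 0;0 .025 -.0322 0 0 0 0' >/dev/null; python3 -m crank '0 0 0 .025 0 0 0;0 0 0 .025 0 0 0;0 0 0 .025 0 0 0;0 0 0 .025 0 0 0;0 0 0 .016 0 0 0;0 0 0 0 0 0 0;0 0 0 0 0 0 0;0 0 0 0 0 0 0' >/dev/null
python3 - <<'E'
from h import *
st()
f=grab_frame("scene"); x=f["pixels"][130:290,205:365]; cv2.imwrite("pics/s1.png",cv2.resize(x,None,fx=3.7,fy=3.7,interpolation=cv2.INTER_CUBIC)[:,:,::-1])
E
```

```text
t 2.77 jig tcp x 114.6 y 88.4 z 135.4 mm yaw_err -0.01deg rot [-3.1412e+00 -1.1000e-03  1.1540e-01] F jig -0.51 -0.15 0.24 grip -0.0001 tips 0.0190
```

View pics/s1.png

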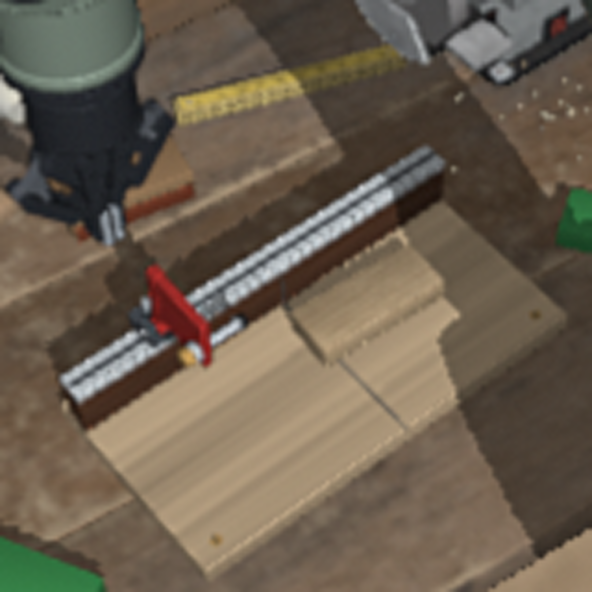

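```bash
python3 -m crank '0 -.01 0 0 0 0 0;0 -.01 0 0 0 0 0;0 -.01 0 0 0 0 0;0 -.01 0 0 0 0 0;0 -.01 0 0 0 0 0;0 -.01 0 0 0 0 0;0 0 0 0 0 0 0;0 0 0 0 0 0 0' |grep force; python3 -c "from h import *;st()"; python3 -m crank '0 -.008 0 0 0 0 0;0 -.008 0 0 0 0 0;0 -.008 0 0 0 0 0;0 -.006 0 0 0 0 0;0 -.005 0 .002 0 0 0;0 -.005 0 .003 0 0 0;0 0 0 0 0 0 0;0 0 0 0 0 0 0' |grep force
python3 - <<'E'
from h import *
st()
f=grab_frame("scene"); x=f["pixels"][150:270,215:335]; cv2.imwrite("pics/s2.png",cv2.resize(x,None,fx=4,fy=4,interpolation=cv2.INTER_CUBIC)[:,:,::-1])
E
```

```text
force: [-1.1, 0.3, -0.0]
finger_force: 0.0
t 3.48 jig tcp x 54.7 y 88.4 z 135.5 mm yaw_err 0.01deg rot [-3.1413e+00 -1.7000e-03  1.1570e-01] F jig -1.07 0.45 -0.02 grip -0.0001 tips 0.0190
force: [0.5, 0.3, 0.2]
finger_force: 0.0
t 4.15 jig tcp x 13.6 y 88.2 z 129.0 mm yaw_err 0.01deg rot [3.1414e+00 9.0000e-04 1.1580e-01] F jig 0.50 0.29 0.21 grip -0.0003 tips 0.0190
```

View pics/s2.png

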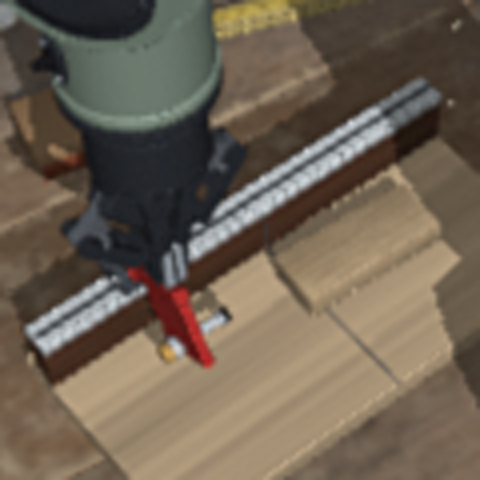

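The closed fingertips at (172,265) sit on the flag's back and it is swinging down, with its plate at (185,320). I'll press it on down.

```bash
python3 -m crank '0 -.003 0 .005 0 0 0;0 -.003 0 .005 0 0 0;0 -.002 0 .004 0 0 0;0 0 0 .003 0 0 0;0 0 0 .002 0 0 0;0 0 0 .001 0 0 0;0 0 0 .001 0 0 0;0 0 0 0 0 0 0' |grep force; python3 -c "from h import *;st()"; python3 -m crank '0 0 0 .001 0 0 0;0 0 0 .001 0 0 0;0 0 0 .001 0 0 0;0 0 0 0 0 0 0;0 0 0 0 0 0 0;0 0 0 0 0 0 0;0 0 0 0 0 0 0;0 0 0 0 0 0 0' |grep force;python3 -c "from h import *;st()"
```

```text
force: [1.3, -0.1, 0.0]
finger_force: 0.0
t 4.87 jig tcp x 6.0 y 88.2 z 108.1 mm yaw_err 0.00deg rot [3.1415e+00 3.0000e-04 1.1560e-01] F jig 1.25 -0.24 0.04 grip -0.0001 tips 0.0190
force: [-0.3, -0.3, 0.7]
finger_force: 0.0
t 5.53 jig tcp x 6.1 y 88.2 z 105.3 mm yaw_err -0.00deg rot [-3.1415e+00 -1.0000e-04  1.1560e-01] F jig -0.28 -0.23 0.68 grip 0.0001 tips 0.0190
```

```bash
for i in 1; do python3 -m crank '0 0 0 .0005 0 0 0;0 0 0 .0005 0 0 0;0 0 0 0 0 0 0;0 0 0 0 0 0 0;0 0 0 0 0 0 0;0 0 0 0 0 0 0;0 0 0 0 0 0 0;0 0 0 0 0 0 0' |grep force:; python3 -c "from h import *;st()"; python3 -m crank '0 0 0 .0005 0 0 0;0 0 0 .0005 0 0 0;0 0 0 0 0 0 0;0 0 0 0 0 0 0;0 0 0 0 0 0 0;0 0 0 0 0 0 0;0 0 0 0 0 0 0;0 0 0 0 0 0 0' |grep force:;python3 -c "from h import *;st()"; done
```

```text
force: [-3.2, -0.9, 11.4]
finger_force: 5.5
t 6.20 jig tcp x 6.1 y 88.3 z 104.8 mm yaw_err -0.00deg rot [-3.1416e+00 -4.0000e-04  1.1560e-01] F jig -3.29 -0.49 11.40 grip 0.0000 tips 0.0190
force: [-6.8, -2.4, 24.8]
finger_force: 12.4
t 6.87 jig tcp x 6.2 y 88.3 z 104.4 mm yaw_err -0.00deg rot [ 3.1415e+00 -8.0000e-04  1.1560e-01] F jig -7.01 -1.61 24.75 grip -0.0000 tips 0.0190
```

```bash
python3 -m crank '0 0 0 -.02 0 0 0;0 0 0 -.025 0 0 0;0.08 -.0102 .0238 0 0 0 0;0.08 -.0102 .0238 0 0 0 0;0.08 -.0102 .0238 0 0 0 0;0.08 -.0102 .0238 0 0 0 0;0.08 -.0102 .0238 0 0 0 0;0.08 -.0102 .0238 0 0 0 0' >/dev/null; python3 -m crank '.08 0 0 .025 0 0 0;.08 0 0 .025 0 0 0;.08 0 0 .025 0 0 0;.08 0 0 .022 0 0 0;.08 0 0 0 0 0 0;.08 0 0 0 0 0 0;.08 0 0 0 0 0 0;.08 0 0 0 0 0 0' >/dev/null
python3 - <<'E'
from h import *
st()
f=grab_frame("scene"); x=f["pixels"][140:290,205:355]; cv2.imwrite("pics/s3.png",cv2.resize(x,None,fx=4,fy=4,interpolation=cv2.INTER_CUBIC)[:,:,::-1])
E
```

```text
t 8.20 jig tcp x -54.4 y -54.6 z 52.6 mm yaw_err -0.01deg rot [ 3.1416e+00 -1.9000e-03  1.1550e-01] F jig -0.20 0.01 0.29 grip 0.0799 tips 0.0190
```

View pics/s3.png

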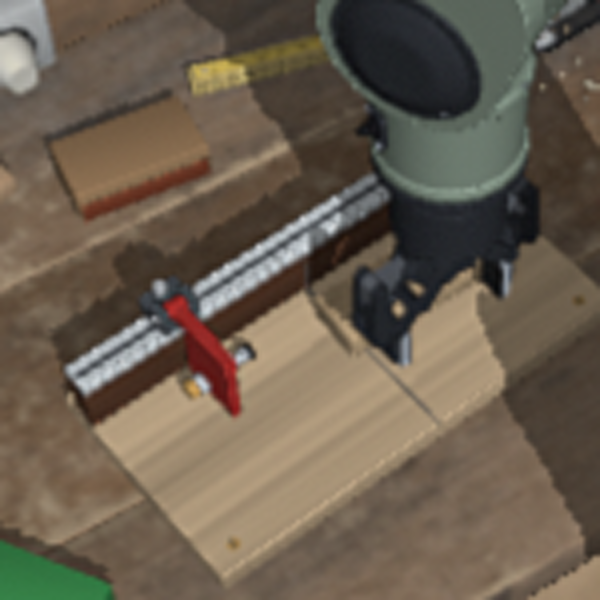

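Flag arm is down at (215,355), its screw foot at (247,350) faces the blank, and the open fingers at (405,355) and (505,285) are beside the blank's near face. Next I lower them.

```bash
python3 -m crank '.08 0 0 .008 0 0 0;.08 0 0 .006 0 0 0;.08 0 0 .001 0 0 0;.08 0 0 .001 0 0 0;.08 0 0 .0005 0 0 0;.08 0 0 0 0 0 0;.08 0 0 0 0 0 0;.08 0 0 0 0 0 0' |grep force:; python3 -c "from h import *;st()"
```

```text
force: [0.6, -0.1, 1.7]
finger_force: 0.0
t 8.92 jig tcp x -55.1 y -54.6 z 34.9 mm yaw_err 0.00deg rot [-3.1416e+00 -1.0000e-04  1.1560e-01] F jig 0.56 -0.12 1.68 grip 0.0799 tips 0.0190
```

```bash
python3 -m crank '.08 .006 0 0 0 0 0;.08 .006 0 0 0 0 0;.08 .006 0 0 0 0 0;.08 .006 0 0 0 0 0;.08 .006 0 0 0 0 0;.08 .006 0 0 0 0 0;.08 .003 0 0 0 0 0;.08 0 0 0 0 0 0' |grep force:; python3 -c "from h import *;st()"; python3 -m crank '.08 .001 0 0 0 0 0;.08 .001 0 0 0 0 0;.08 0 0 0 0 0 0;.08 0 0 0 0 0 0;.08 0 0 0 0 0 0;.08 0 0 0 0 0 0;.08 0 0 0 0 0 0;.08 0 0 0 0 0 0' |grep force:; python3 -c "from h import *;st()"
```

```text
force: [0.7, 0.2, 0.5]
finger_force: 0.0
t 9.58 jig tcp x -15.4 y -54.5 z 34.8 mm yaw_err -0.00deg rot [-3.1414e+00 -5.0000e-04  1.1550e-01] F jig 0.70 0.08 0.51 grip 0.0803 tips 0.0190
force: [-0.3, -0.2, 0.1]
finger_force: 0.1
t 10.25 jig tcp x -14.2 y -54.6 z 34.8 mm yaw_err 0.00deg rot [-3.1416 -0.      0.1157] F jig -0.30 -0.15 0.07 grip 0.0800 tips 0.0190
```

```bash
R='grep force:'; python3 -m crank '.08 .0005 0 0 0 0 0;.08 .0005 0 0 0 0 0;.08 .0005 0 0 0 0 0;.08 .0005 0 0 0 0 0;.08 0 0 0 0 0 0;.08 0 0 0 0 0 0;.08 0 0 0 0 0 0;.08 0 0 0 0 0 0' |grep force:; python3 -c "from h import *;st()"; python3 -m crank '.08 .0005 0 0 0 0 0;.08 .0005 0 0 0 0 0;.08 0 0 0 0 0 0;.08 0 0 0 0 0 0;.08 0 0 0 0 0 0;.08 0 0 0 0 0 0;.08 0 0 0 0 0 0;.08 0 0 0 0 0 0' |grep force:; python3 -c "from h import *;st()"
```

```text
force: [0.3, -0.2, -0.4]
finger_force: 0.0
t 10.92 jig tcp x -12.1 y -54.6 z 34.8 mm yaw_err 0.00deg rot [-3.1416e+00 -1.0000e-04  1.1560e-01] F jig 0.23 -0.18 -0.44 grip 0.0800 tips 0.0190
force: [-5.2, 0.5, 1.9]
finger_force: 2.6
t 11.58 jig tcp x -11.5 y -54.6 z 34.7 mm yaw_err -0.00deg rot [3.1415e+00 7.0000e-04 1.1550e-01] F jig -5.10 1.06 1.87 grip 0.0803 tips 0.0190
```

```bash
python3 -m crank '.08 -.010 0 0 0 0 0;.08 0 0 -.035 0 0 0;.05 0 0 -.035 0 0 0;0 .0110 .0226 0 0 0 0;0 .0110 .0226 0 0 0 0;0 .0110 .0226 0 0 0 0;0 .0110 .0226 0 0 0 0;0 0 0 0 0 0 0' |grep force:; python3 -c "from h import *;st()"; python3 -m crank '0 0 0 .02 0 0 0;0 0 0 .02 0 0 0;0 0 0 .016 0 0 0;0 0 0 .002 0 0 0;0 0 0 0 0 0 0;0 0 0 0 0 0 0;0 0 0 0 0 0 0;0 0 0 0 0 0 0' |grep force:
python3 - <<'E'
from h import *
st()
for n in ("top","scene"):
    f=grab_frame(n); J=lambda P:np.c_[(P[:,:2]-O)@X,(P[:,:2]-O)@Y,P[:,2]]
    vv,uu=np.mgrid[150:300,200:380].reshape(2,-1); P=J(bydepth(f,np.c_[uu,vv]))
    k=(P[:,0]>-.06)&(P[:,0]<.042)&(P[:,1]>-.11)&(P[:,1]<.03)&(P[:,2]>.033)&(P[:,2]<.047)
    Q=J(onz(f,np.c_[uu,vv][k],.040))[:,:2]; print(n,k.sum(),cv2.minAreaRect((Q*1000).astype(np.float32)))
x=f["pixels"][140:290,205:355]; cv2.imwrite("pics/s4.png",cv2.resize(x,None,fx=4,fy=4,interpolation=cv2.INTER_CUBIC)[:,:,::-1])
E
```

```text
force: [0.2, -0.4, -1.0]
finger_force: 0.0
t 12.25 jig tcp x 24.7 y -149.9 z 105.0 mm yaw_err -0.26deg rot [ 3.1396e+00 -2.5000e-03  1.1100e-01] F jig 0.18 -0.41 -0.98 grip 0.0067 tips 0.0190
force: [0.5, 0.8, 0.4]
finger_force: 0.0
t 12.92 jig tcp x 23.5 y -145.1 z 47.8 mm yaw_err -0.00deg rot [ 3.1413e+00 -1.7000e-03  1.1560e-01] F jig 0.55 0.71 0.35 grip 0.0001 tips 0.0190
top 493 ((20.650161743164062, -53.8363151550293), (109.34178924560547, 42.887184143066406), 89.8584213256836)
scene 538 ((19.55406951904297, -39.12223815917969), (139.53709411621094, 50.27546691894531), 88.83604431152344)
```

View pics/s4.png

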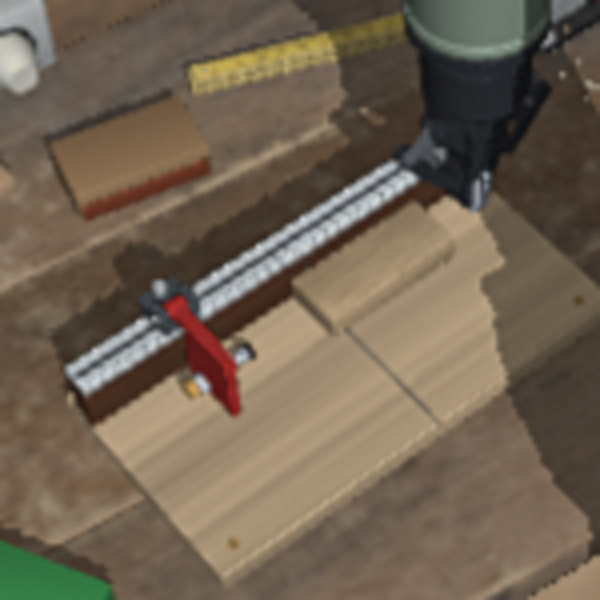

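The blank lies flush with the fence (top view angle 89.86°), with its +y end at (310,300). The fingers are behind its other end at (480,190), and the foot is at (250,350).

```bash
python3 - <<'E'
from h import *
for n in ["scene"]:
    f=grab_frame(n); p=onz(f,[(250/4+205-.4,350/4+140-.4)],.032)[0,:2]-O; print("foot jig",p@X,p@Y)
E
python3 -m crank '0 0 0 .004 0 0 0;0 0 -.006 0 0 0 0;0 0 -.006 0 0 0 0;0 0 -.005 0 0 0 0;0 0 -.005 0 0 0 0;0 0 -.005 0 0 0 0;0 0 -.005 0 0 0 0;0 0 0 0 0 0 0' |grep force:; python3 -c "from h import *;st()"
```

```text
foot jig 0.020063844733440986 0.0556214792883323
force: [0.0, 0.9, -0.3]
finger_force: 0.0
t 13.73 jig tcp x 23.0 y -111.6 z 42.9 mm yaw_err 0.08deg rot [-3.1411e+00 -1.0000e-04  1.1690e-01] F jig 0.14 0.88 -0.34 grip -0.0000 tips 0.0190
```

```bash
cat > stk.py <<'E'
from h import *
st()
f=grab_frame("top"); J=lambda P:np.c_[(P[:,:2]-O)@X,(P[:,:2]-O)@Y,P[:,2]]
vv,uu=np.mgrid[150:300,200:380].reshape(2,-1); P=J(bydepth(f,np.c_[uu,vv])); z=(P[:,2]>.033)&(P[:,2]<.047)
k=z&(P[:,0]>-.06)&(P[:,0]<.042)&(P[:,1]>-.11)&(P[:,1]<.1)
Q=J(onz(f,np.c_[uu,vv][k],.040))[:,:2]*1e3
print(k.sum(),cv2.minAreaRect(Q.astype(np.float32)),"y ends",np.percentile(Q[:,1],[1,99]))
E
python3 stk.py
python3 -m crank '0 0 -.005 0 0 0 0;0 0 -.005 0 0 0 0;0 0 -.005 0 0 0 0;0 0 -.005 0 0 0 0;0 0 -.005 0 0 0 0;0 0 -.003 0 0 0 0;0 0 -.002 0 0 0 0;0 0 0 0 0 0 0' |grep force:; python3 stk.py
```

```text
t 13.73 jig tcp x 23.0 y -111.6 z 42.9 mm yaw_err 0.08deg rot [-3.1411e+00 -1.0000e-04  1.1690e-01] F jig 0.14 0.88 -0.34 grip -0.0000 tips 0.0190
397 ((20.436254501342773, 7.7972412109375), (159.60235595703125, 43.600059509277344), 89.98577117919922) y ends [-69.14567907  86.52255273]
force: [-0.3, -0.3, 0.9]
finger_force: 0.0
t 14.45 jig tcp x 22.9 y -82.3 z 42.8 mm yaw_err 0.04deg rot [-3.1414e+00 -1.0000e-04  1.1630e-01] F jig -0.33 -0.26 0.88 grip -0.0000 tips 0.0190
376 ((19.312488555908203, 26.237163543701172), (46.39862823486328, 124.5040512084961), 2.781090259552002) y ends [-34.13891506  87.12488127]
```

```bash
python3 -m crank '0 0 -.003 0 0 0 0;0 0 -.003 0 0 0 0;0 0 -.002 0 0 0 0;0 0 0 0 0 0 0;0 0 0 0 0 0 0;0 0 0 0 0 0 0;0 0 0 0 0 0 0;0 0 0 0 0 0 0' |grep force:
python3 - <<'E'
from h import *
st()
f=grab_frame("scene"); np.save("s5.npy",f,allow_pickle=True); x=f["pixels"][195:255,235:315]; cv2.imwrite("pics/s5.png",cv2.resize(x,None,fx=10,fy=10,interpolation=cv2.INTER_CUBIC)[:,:,::-1])
E
```

```text
force: [0.8, 0.6, 0.4]
finger_force: 0.0
t 15.17 jig tcp x 22.8 y -75.0 z 42.8 mm yaw_err -0.01deg rot [-3.1416 -0.      0.1155] F jig 0.84 0.53 0.37 grip 0.0000 tips 0.0190
```

View pics/s5.png

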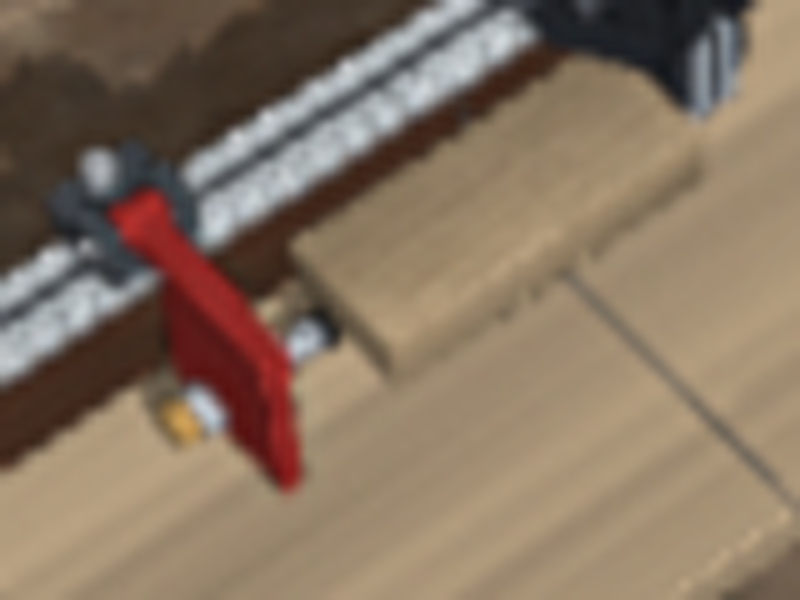

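```bash
python3 - <<'E'
from h import *
f=np.load("s5.npy",allow_pickle=True).item()
for p,z in(((295,245),.04),((392,352),.04),((338,325),.032)):
    q=onz(f,[(p[0]/10+234.6,p[1]/10+194.6)],z)[0,:2]-O; print((q@X*1e3).round(1),(q@Y*1e3).round(1))
E
python3 -m crank '0 0 -.001 0 0 0 0;0 0 -.001 0 0 0 0;0 0 0 0 0 0 0;0 0 0 0 0 0 0;0 0 0 0 0 0 0;0 0 0 0 0 0 0;0 0 0 0 0 0 0;0 0 0 0 0 0 0' |grep force:; python3 -c "from h import *;st()"
```

```text
41.7 48.8
-3.2 50.0
17.8 52.9
force: [0.2, -0.5, -0.5]
finger_force: 0.0
t 15.88 jig tcp x 22.9 y -73.0 z 42.8 mm yaw_err 0.00deg rot [-3.1416 -0.      0.1156] F jig 0.18 -0.51 -0.52 grip -0.0001 tips 0.0190
```

```bash
python3 -m crank '0 0 -.0005 0 0 0 0;0 0 -.0005 0 0 0 0;0 0 -.0005 0 0 0 0;0 0 -.0005 0 0 0 0;0 0 -.0005 0 0 0 0;0 0 0 0 0 0 0;0 0 0 0 0 0 0;0 0 0 0 0 0 0' |grep force:;python3 -c "from h import *;st()"
python3 -m crank '0 0 -.0003 0 0 0 0;0 0 -.0003 0 0 0 0;0 0 0 0 0 0 0;0 0 0 0 0 0 0;0 0 0 0 0 0 0;0 0 0 0 0 0 0;0 0 0 0 0 0 0;0 0 0 0 0 0 0' |grep force:; python3 -c "from h import *;st()"
```

```text
force: [0.1, 1.1, 0.1]
finger_force: 0.0
t 16.55 jig tcp x 22.9 y -70.4 z 42.8 mm yaw_err 0.01deg rot [-3.1415 -0.      0.1157] F jig 0.19 1.07 0.10 grip 0.0000 tips 0.0190
force: [0.3, -0.3, -0.2]
finger_force: 0.2
t 17.22 jig tcp x 22.8 y -69.9 z 42.8 mm yaw_err -0.00deg rot [-3.1416  0.      0.1156] F jig 0.21 -0.37 -0.19 grip 0.0002 tips 0.0190
```

```bash
python3 -m crank '0 0 -.0003 0 0 0 0;0 0 -.0003 0 0 0 0;0 0 0 0 0 0 0;0 0 0 0 0 0 0;0 0 0 0 0 0 0;0 0 0 0 0 0 0;0 0 0 0 0 0 0;0 0 0 0 0 0 0' |grep force:; python3 -c "from h import *;st()"
```

```text
force: [-0.1, -0.1, 0.2]
finger_force: 0.1
t 17.88 jig tcp x 22.9 y -69.2 z 42.8 mm yaw_err 0.00deg rot [-3.1415 -0.      0.1156] F jig -0.14 -0.04 0.17 grip 0.0001 tips 0.0190
```

```bash
python3 -m crank '0 0 -.0004 0 0 0 0;0 0 -.0003 0 0 0 0;0 0 0 0 0 0 0;0 0 0 0 0 0 0;0 0 0 0 0 0 0;0 0 0 0 0 0 0;0 0 0 0 0 0 0;0 0 0 0 0 0 0' |grep force:; python3 -c "from h import *;st()"
```

```text
force: [-0.3, -0.3, -1.0]
finger_force: 0.1
t 18.55 jig tcp x 22.8 y -68.5 z 42.8 mm yaw_err 0.00deg rot [-3.1415  0.      0.1156] F jig -0.35 -0.27 -0.95 grip 0.0002 tips 0.0190
```

```bash
python3 -m crank '0 0 -.0003 0 0 0 0;0 0 -.0003 0 0 0 0;0 0 0 0 0 0 0;0 0 0 0 0 0 0;0 0 0 0 0 0 0;0 0 0 0 0 0 0;0 0 0 0 0 0 0;0 0 0 0 0 0 0' |grep force:; python3 -c "from h import *;st()"
```

```text
force: [0.4, -0.2, 1.3]
finger_force: 0.2
t 19.22 jig tcp x 22.8 y -67.9 z 42.8 mm yaw_err 0.00deg rot [-3.1416  0.      0.1156] F jig 0.37 -0.27 1.27 grip 0.0001 tips 0.0190
```

```bash
python3 -m crank '0 0 -.0003 0 0 0 0;0 0 -.0003 0 0 0 0;0 0 0 0 0 0 0;0 0 0 0 0 0 0;0 0 0 0 0 0 0;0 0 0 0 0 0 0;0 0 0 0 0 0 0;0 0 0 0 0 0 0' |grep force:; python3 -c "from h import *;st()"
```

```text
force: [0.3, 0.1, 0.0]
finger_force: 0.2
t 19.88 jig tcp x 22.8 y -67.3 z 42.8 mm yaw_err 0.00deg rot [-3.1415  0.      0.1156] F jig 0.30 0.09 0.03 grip 0.0001 tips 0.0190
```

```bash
python3 -m crank '0 0 -.0003 0 0 0 0;0 0 -.0002 0 0 0 0;0 0 0 0 0 0 0;0 0 0 0 0 0 0;0 0 0 0 0 0 0;0 0 0 0 0 0 0;0 0 0 0 0 0 0;0 0 0 0 0 0 0' |grep force:; python3 -c "from h import *;st()"
```

```text
force: [0.1, -0.5, 0.0]
finger_force: 0.3
t 20.55 jig tcp x 22.9 y -66.9 z 42.8 mm yaw_err -0.00deg rot [-3.1416 -0.      0.1156] F jig 0.07 -0.51 0.00 grip 0.0002 tips 0.0190
```

Finger force is rising slightly (0.3 N), so the foot is being pressed in. I'll keep creeping.

```bash
python3 -m crank '0 0 -.0003 0 0 0 0;0 0 -.0003 0 0 0 0;0 0 0 0 0 0 0;0 0 0 0 0 0 0;0 0 0 0 0 0 0;0 0 0 0 0 0 0;0 0 0 0 0 0 0;0 0 0 0 0 0 0' |grep force:; python3 -c "from h import *;st()"
```

```text
force: [0.4, -0.9, -0.1]
finger_force: 0.2
t 21.22 jig tcp x 22.9 y -66.2 z 42.8 mm yaw_err 0.00deg rot [-3.1415e+00 -1.0000e-04  1.1560e-01] F jig 0.28 -0.99 -0.13 grip 0.0001 tips 0.0190
```

```bash
python3 -m crank '0 0 -.0003 0 0 0 0;0 0 -.0002 0 0 0 0;0 0 0 0 0 0 0;0 0 0 0 0 0 0;0 0 0 0 0 0 0;0 0 0 0 0 0 0;0 0 0 0 0 0 0;0 0 0 0 0 0 0' |grep force:; python3 -c "from h import *;st()"
```

```text
force: [-0.9, -0.4, 0.2]
finger_force: 0.4
t 21.88 jig tcp x 22.8 y -65.8 z 42.8 mm yaw_err 0.00deg rot [-3.1416  0.      0.1156] F jig -0.90 -0.28 0.20 grip 0.0003 tips 0.0190
```

```bash
python3 -m crank '0 0 -.0003 0 0 0 0;0 0 -.0002 0 0 0 0;0 0 0 0 0 0 0;0 0 0 0 0 0 0;0 0 0 0 0 0 0;0 0 0 0 0 0 0;0 0 0 0 0 0 0;0 0 0 0 0 0 0' |grep force:; python3 -c "from h import *;st()"
```

```text
force: [1.0, -4.5, -0.4]
finger_force: 2.6
t 22.55 jig tcp x 22.8 y -65.5 z 42.8 mm yaw_err -0.01deg rot [3.1414e+00 2.0000e-04 1.1540e-01] F jig 0.44 -4.56 -0.45 grip 0.0001 tips 0.0190
```

```bash
python3 -m crank '0 0 -.0002 0 0 0 0;0 0 -.0002 0 0 0 0;0 0 0 0 0 0 0;0 0 0 0 0 0 0;0 0 0 0 0 0 0;0 0 0 0 0 0 0;0 0 0 0 0 0 0;0 0 0 0 0 0 0' |grep force:; python3 -c "from h import *;st()"
```

```text
force: [0.5, -6.3, 0.6]
finger_force: 3.4
t 23.22 jig tcp x 22.8 y -65.4 z 42.8 mm yaw_err -0.02deg rot [3.1411e+00 1.0000e-04 1.1520e-01] F jig -0.26 -6.35 0.65 grip -0.0001 tips 0.0190
```

```bash
python3 -m crank '0 0 -.0002 0 0 0 0;0 0 0 0 0 0 0;0 0 0 0 0 0 0;0 0 0 0 0 0 0;0 0 0 0 0 0 0;0 0 0 0 0 0 0;0 0 0 0 0 0 0;0 0 0 0 0 0 0' |grep force:; python3 -m crank '0 0 0 0 0 0 0;0 0 0 0 0 0 0;0 0 0 0 0 0 0;0 0 0 0 0 0 0;0 0 0 0 0 0 0;0 0 0 0 0 0 0;0 0 0 0 0 0 0;0 0 0 0 0 0 0' |grep force:; python3 -c "from h import *;st()"
```

```text
force: [0.5, -7.5, 0.2]
finger_force: 3.8
force: [1.4, -8.0, -0.1]
finger_force: 3.8
t 24.55 jig tcp x 22.8 y -65.3 z 42.8 mm yaw_err -0.03deg rot [3.1409e+00 2.0000e-04 1.1510e-01] F jig 0.47 -8.08 -0.13 grip -0.0000 tips 0.0190
```

```bash
python3 -m crank '0 0 .0003 0 0 0 0;0 0 .0005 0 0 0 0;0 0 .001 0 0 0 0;0 0 .003 0 0 0 0;0 0 .01 0 0 0 0;0 0 .015 0 0 0 0;0 0 .015 0 0 0 0;0 0 0 0 0 0 0' |grep force:; python3 -m crank '0 0 0 -.03 0 0 0;0 0 0 -.035 0 0 0;0 0 .03 -.01 0 0 0;0 0 .03 0 0 0 0;0 0 .03 0 0 0 0;0 0 0 0 0 0 0;0 0 0 0 0 0 0;0 0 0 0 0 0 0' |grep force:
python3 - <<'E'
from h import *
st()
f=grab_frame("scene"); x=f["pixels"][195:255,235:315]; cv2.imwrite("pics/s6.png",cv2.resize(x,None,fx=10,fy=10,interpolation=cv2.INTER_CUBIC)[:,:,::-1])
J=lambda P:np.c_[(P[:,:2]-O)@X,(P[:,:2]-O)@Y,P[:,2]]
a=grab_frame("top")
vv,uu=np.mgrid[150:300,200:380].reshape(2,-1); P=J(bydepth(a,np.c_[uu,vv]))
k=(P[:,2]>.033)&(P[:,2]<.047)&(P[:,0]>-.06)&(P[:,0]<.042)&(P[:,1]>-.11)&(P[:,1]<.052)
Q=J(onz(a,np.c_[uu,vv][k],.040))[:,:2]*1e3; print(k.sum(),cv2.minAreaRect(Q.astype(np.float32)))
b=[(y,Q[abs(Q[:,1]-y)<3,0].min()) for y in range(-45,50,6)]; print(np.polyfit(*zip(*b),1), np.percentile(P[k][:,2],[5,50,95]))
E
```

```text
force: [-0.4, -0.8, -0.4]
finger_force: 0.0
force: [-0.2, 0.5, -0.3]
finger_force: 0.0
t 25.88 jig tcp x 22.7 y -199.1 z 117.7 mm yaw_err -0.00deg rot [-3.1409e+00  1.0000e-04  1.1560e-01] F jig -0.11 0.54 -0.27 grip -0.0002 tips 0.0190
521 ((20.928354263305664, 0.035007476806640625), (43.38139724731445, 104.39595031738281), 0.4126996099948883)
[-0.00998902  0.35978569] [0.03645328 0.04032348 0.04377761]
```

View pics/s6.png

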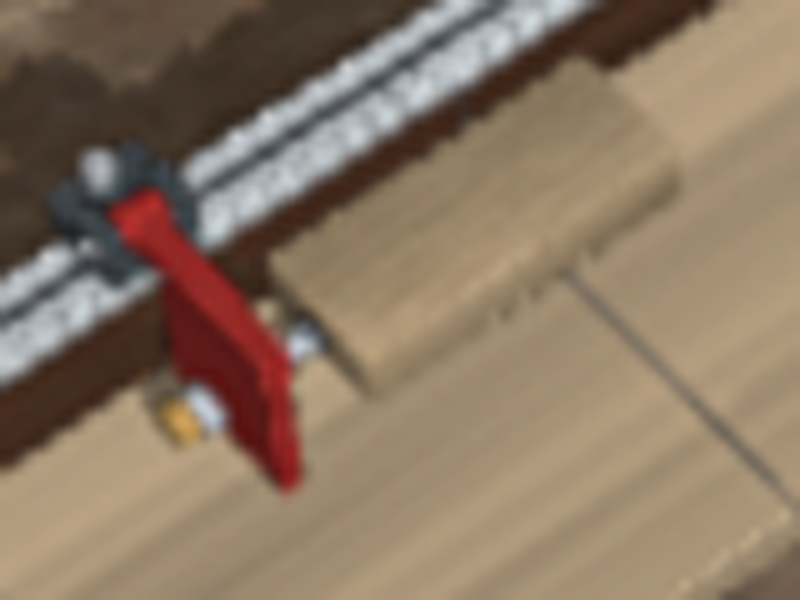

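The blank is flush with the fence (angle about 0.01 rad). The black foot is pushed in at (320,340), and the flag and carriage are at the same pixels as before pressing.

```bash
python3 -c "from workcell import bot; print(bot.job_done())"
```

```text
the job is handed in; nothing more can be done
None
```

I flipped the flag down, slid the blank along the fence and pressed it against the stop screw at about 8 N for over a second. I then let go and handed the job in at about 26 s. The last pictures show the blank flush, the foot pushed in and the stop unmoved, but the hand-in returned no verdict.

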